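Set a diamond sharpening plate in its holder

ROBOT

A 7-joint arm with a two-finger parallel gripper is mounted at the origin on a cart in front of the work surface, level with it; the furniture and walls round the work are solid. World frame = base frame: x ahead of the robot, y to its left, z up, the work surface at z = 0. Lengths are in mm, angles in rad, forces in N, time in s.
With the tool pointing down it reaches from about 400 to 875 mm from the base axis. Payload 4.4 kg.
Tool frame: the origin (TCP) lies on the centre line of the jaws, within the pads' length; the fingertips stand 11 mm ahead of it and the grasp point (between the pads) lies 8 mm behind it (ctrl.tips_ahead is the distance from the TCP to the fingertips, in mm); z points along the fingers, y is the line along which they close (so a half turn about z gives the same grasp; the last joint's range is limited). The gripper opens to 85 mm and grips with 20 to 120 N. Pads are 22 mm wide; open, the fingers measure 114 mm over their backs; the gripper's body (76 mm by 85 mm) begins 54 mm behind the grasp point. The pads swing forward as they close: fully open they stand 13 mm farther back than shut.
Start: joints at [-1.377, 0.628, 0.038, 1.517, -0.027, 0.996, -0.02], TCP at [166.952, 628.207, 242.313] pointing down, gripper open.
Joint ranges: [-3.06, 3.06], [-0.37, 2.12], [-1.25, 1.32], [0.18, 2.47], [-1.1, 4.24], [0.23, 1.98], [-2.94, 2.94]. Speed limits (rad/s): [2.57, 2.57, 3.14, 3.14, 3.14, 3.14, 3.14].

INTERFACE

Orientations are given as [roll, pitch, yaw] about the fixed x, y, z axes, in that order (R = Rz(yaw) Ry(pitch) Rx(roll)).
In Python, from cell import ctrl, eyes, job gives the robot as it stands. The module is installed in compiled form; this text tells all that it offers.
- The arm moves only by the tool carry_out, never from a script. Its argument "moves" is a list of rows, each an object of numbers: "tx", "ty", "tz": the shift along the tool's x, y, z as a fraction of full scale; "twist": the turn about the tool's z as a fraction of full scale; "fingers": the opening, from 0 (shut) to 1 (fully open). In form: [{"tx": .., "ty": .., "tz": .., "twist": .., "fingers": ..}, ...]. A call has 1 to 12 rows; each row shifts and turns the commanded pose from where the row before left it, along the tool's axes as they then stand; what a row does not reach is not made up. Full scale, the value 1, is 0.3 m for a shift and pi rad for a turn. A row lasts 1/8 s, in which the tool goes at most 62.5 mm and 10.7 degrees, less where a joint would pass 70% of its speed; a pose out of reach is approached as far as the arm can. A call with a number of a shift or a turn outside -1 to 1 is refused whole. A call with a gripper value outside its range is refused whole. The fingers move at their own pace and stop on an object; the grip force is fixed at half the most. Time passes only in rows, so rows that do not move let the fingers close. It gives the time, the measured TCP pose, the force, the opening and the grip force at its end, in the units of the state.
- ctrl.read_state(): the state, without advancing time (a new reading comes with each control period).
- eyes.get_image(name): name is "side" or "top"; returns a dict with "color" (420x560x3 uint8, blue, green, red), "fovy" (degrees; the focal length in pixels is half the picture's height over the tangent of half this angle, whatever the lens; pixels are square), "cx", "cy" (the principal point, pixels), "world_from_camera" (4x4, takes a point from camera to world coordinates). Camera axes: x right, y up, looking along -z (the intrinsics and any distortion apply to the point x, -y, -z); pixel columns grow to the right and rows downward; lengths in mm; the calibration is good to about 2 mm. A picture is of the moment at which its call begins. There is no depth.
- job.finish_job(): hands the job in; it is judged then, once.
The state is a dict: "clock": time; "qpos": joint angles; "qd": joint speeds; "tau": joint torques, N m; "eef_pos": TCP position; "tool_rot": TCP orientation; "force": force on the tool from outside, world axes, zero at the start; "torque": the same for the moment, N m; "width": finger opening in mm; "gripper_force": force on a finger pad.
Only numpy, scipy, OpenCV 4.12 (cv2) and the standard library are available. Lean on these libraries where they do the work, as an engineer would, in place of code of your own. Each camera call takes 0.05 s, during which the arm holds its last target. There are 200 camera calls.

TASK

Set up the diamond sharpening plate for the knife: draw back the orange-gripped sliding jaw of the holder to make room, and slide the plate, which lies too flat on the chopping board to get hold of, until about a third of its length sticks out over the board's right-hand edge. Pinch it across that overhanging end, lift it off, lower it (do not drop it) squarely and centred onto the holder's seat between the fixed stop and the jaw, same face up, and push the jaw home so that the plate is clamped against the stop without play. Do not let the plate fall onto the worktop, and leave the knife, the mug and the lemon where they are.

Things in the scene. Friction and masses are not known exactly. Their poses are not given: they have to be found in the camera images.
- chopping_board: Pale maple board, 330 mm long (local y, away from the robot), 205 mm wide (local x), 20 mm thick, does not move. Origin at the underside, not in the middle: local +x points to the robot's right, the right-hand edge lies at x = +86 mm, the left-hand edge at x = -119 mm, the ends at y = +-165 mm. Its top is 20 mm above the worktop.
- plate: Loose diamond sharpening plate: flat bar, steel faces, the upper one with blue dots; 150 mm long (local x), 60 mm wide (local y), 5 mm thick, about 0.16 kg. Origin at the centre of its underside, z up. It lies on the board, local +x roughly towards the board's right-hand edge. It tips if its middle passes the edge.
- plate_end (a point): Middle of the plate's right-hand end face (plate local x = +75 mm), at half its thickness.
- holder: Fixed bench holder: dark steel bar 237 x 40 mm. Local x runs along the bar from the black fixed stop (robot's left) to the sliding jaw (right), z up, origin on the worktop under the seat's middle. Rubber seat 36 mm wide, 30 mm above the worktop. The stop's inner face is at x = -75 mm, its top 34 mm above the worktop. The plate is wider than the bar; beside the bar the worktop is free.
- holder_seat (a point): Point on top of the holder's seat (30 mm above the worktop) where the middle of the plate's underside lies when the plate is centred across the bar and its end touches the fixed stop. Axes as the holder's.
- jaw (a joint): The holder's sliding jaw, m; grows as the jaw moves away from the stop (holder +x), range 0 to 0.055. Gap between stop and jaw: 120 mm + this value. Below 0.030 the plate does not fit, at 0.030 it is clamped without play, at 0.055 the gap is 175 mm. It slides stiffly (about 2.5 N) and stays where left.
- jaw_grip (a point): Centre of the jaw's upright orange grip: 14 mm along the bar, 28 mm across it, 34 to 62 mm above the worktop; this point is 47 mm above the worktop and 20 mm behind the jaw's clamping face. It can be pinched from above across the bar and moved along it.
- knife: Kitchen knife with black handle, 205 mm long, 16 mm high, lying on the far part of the board, not to be moved. Origin where blade and handle meet, local x towards the tip.
- mug: White mug, 83 mm wide, 94 mm high, standing behind the work, not to be moved. Origin under its centre.
- lemon: Yellow lemon, 71 mm long, lying behind the holder, not to be moved.

How it is judged:
By the outcome, as a careful person would: the job done as asked, in the order asked, and still so for the second after the job is handed in, with the robot touching nothing.
It also fails if it takes over 72 s, if anything falls off the work surface, if the arm or the gripper's body presses on something with over 40 N, if the wrist force passes 120 N, or if a joint passes its speed limit or range.

## Working session

There is one attempt and no reset: what is moved stays moved. The work goes in short steps, Python scripts to look and compute and a tool call to move; the robot and the scene stay as the last step left them, time stands still between calls to the robot, and variables do not carry over. Pictures are saved under pics/ and viewed, at most 14 in all, crops included, and the job is handed in when it is done.

Besides the shell and the picture viewer there is one more tool, called after ">>>" as name(argument=value, ...), one argument or row to a line, values as JSON. carry_out: Moves the arm, as the interface text tells. Its arguments: {"type":"object","properties":{"moves":{"type":"array","items":{"type":"object","properties":{"tx":{"type":"number","minimum":-1,"maximum":1},"ty":{"type":"number","minimum":-1,"maximum":1},"tz":{"type":"number","minimum":-1,"maximum":1},"twist":{"type":"number","minimum":-1,"maximum":1},"fingers":{"type":"number"}}}}},"required":["moves"]}

```bash
mkdir -p pics; python3 - <<'E'
from cell import ctrl, eyes, job
import cv2, numpy as np
for n in ("side","top"):
    d=eyes.get_image(n); cv2.imwrite(f"pics/{n}0.png",d["color"])
    print(n,{k:v for k,v in d.items() if k not in("color",)})
s=ctrl.read_state(); print(s, ctrl.tips_ahead)
E
```

```text
side {'fovy': 57.24534120299076, 'cx': 282.92125491500303, 'cy': 205.79568189500867, 'world_from_camera': array([[-9.97064754e-01,  5.38365684e-02, -5.44380351e-02,
         5.14986407e+02],
       [-7.60458595e-02, -6.13877280e-01,  7.85730051e-01,
         6.63686768e+02],
       [ 8.88273675e-03,  7.87563527e-01,  6.16169447e-01,
         6.13525774e+02],
       [ 0.00000000e+00,  0.00000000e+00,  0.00000000e+00,
         1.00000000e+00]])}
top {'fovy': 49.00819269733774, 'cx': 283.9099481634224, 'cy': 207.63164030256783, 'world_from_camera': array([[-3.51914555e-03,  9.91144271e-01, -1.32742796e-01,
         4.09288085e+02],
       [-9.99984414e-01, -4.06335696e-03, -3.82907619e-03,
        -2.60304689e+01],
       [-4.33454829e-03,  1.32727252e-01,  9.91143122e-01,
         1.07976051e+03],
       [ 0.00000000e+00,  0.00000000e+00,  0.00000000e+00,
         1.00000000e+00]])}
{'clock': 0.1, 'qpos': array([-1.3768341 ,  0.62920946,  0.03848416,  1.51826478, -0.02699609,
        0.99632776, -0.01998363]), 'qd': array([-1.50450170e-03, -2.89968895e-03, -1.59044516e-05, -2.88867438e-03,
        4.37828110e-04, -5.96551046e-04,  4.85506201e-04]), 'tau': array([ 2.89115153e-03, -5.64529252e+01,  1.23043466e+00, -1.93974692e+01,
        1.13170064e-02,  5.44402254e-03,  7.64967012e-06]), 'eef_pos': array([166.80641577, 627.66872625, 241.51142567]), 'tool_rot': array([-3.13990280e+00,  4.12128015e-05,  2.88181716e+00]), 'force': array([-0.53226423,  0.89572248, -0.10043713]), 'torque': array([ 0.04324528, -0.01336845,  0.01406371]), 'gripper_force': 0.0, 'width': 85.5774406716984} 11.0
```

View pics/top0.png

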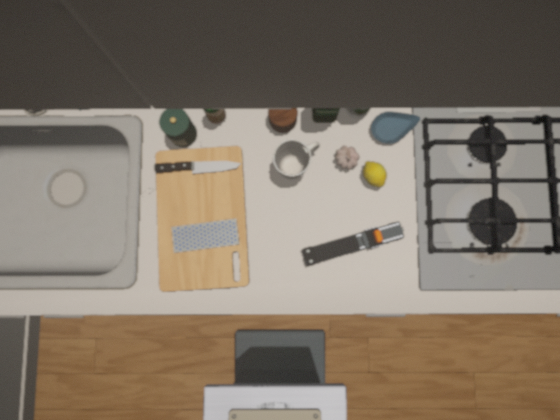

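View pics/side0.png

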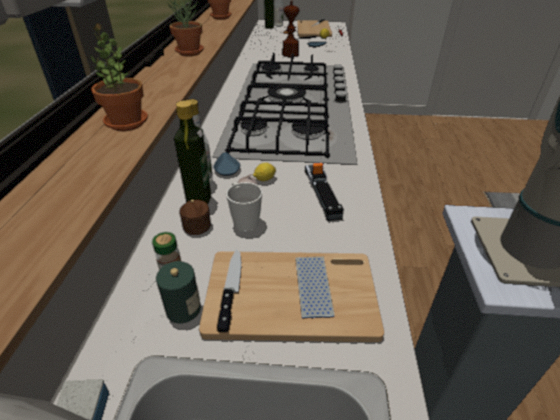

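The top view shows the board at columns 155–247, with the plate on it at (173–238, 220–252). The holder runs from its stop at (305,255) to the jaw end at (402,232), with the orange grip at (378,237). The side view agrees: plate at (314,287), grip at (317,170).

```bash
cat > h.py <<'E'
import cv2, numpy as np
from cell import ctrl, eyes, job
def shot(n): return eyes.get_image(n)
def ray(d,px):
    px=np.atleast_2d(px).astype(float); f=d["color"].shape[0]/2/np.tan(np.radians(d["fovy"]/2))
    c=np.c_[(px[:,0]-d["cx"])/f,-(px[:,1]-d["cy"])/f,-np.ones(len(px))]
    T=d["world_from_camera"]; return T[:3,3], c@T[:3,:3].T
def onz(d,px,z):
    o,r=ray(d,px); return o+r*((z-o[2])/r[:,2])[:,None]
def pix(d,p):
    T=d["world_from_camera"]; c=(np.atleast_2d(p)-T[:3,3])@T[:3,:3]; f=d["color"].shape[0]/2/np.tan(np.radians(d["fovy"]/2))
    return np.c_[d["cx"]-f*c[:,0]/c[:,2], d["cy"]+f*c[:,1]/c[:,2]]
def cross(d1,p1,d2,p2):
    o1,r1=ray(d1,p1); o2,r2=ray(d2,p2); A=np.c_[r1[0],-r2[0]]
    t=np.linalg.lstsq(A,o2-o1,rcond=None)[0]; a=o1+t[0]*r1[0]; b=o2+t[1]*r2[0]; return (a+b)/2,np.linalg.norm(a-b)
def big(m,roi=None):
    if roi:
        k=np.zeros_like(m); x0,y0,x1,y1=roi; k[y0:y1,x0:x1]=m[y0:y1,x0:x1]; m=k
    return max(cv2.findContours(m,cv2.RETR_EXTERNAL,cv2.CHAIN_APPROX_NONE)[0],key=cv2.contourArea)
def rect(d,c,z):
    p=onz(d,c[:,0,:],z); return cv2.minAreaRect(p[:,:2].astype(np.float32))
def fmt(r): return np.round(r[0],1),np.round(r[1],1),round(r[2],2)
def masks(d):
    h=cv2.cvtColor(d["color"],cv2.COLOR_BGR2HSV); H,S,V=cv2.split(h)
    wood=((H>8)&(H<28)&(S>70)&(V>90)).astype(np.uint8)*255
    org=((H<14)&(S>170)&(V>150)).astype(np.uint8)*255
    blue=((H>85)&(H<130)&(S>25)).astype(np.uint8)*255
    dark=(V<95).astype(np.uint8)*255
    return wood,org,blue,dark
E
python3 - <<'E'
from h import *
t=shot("top"); s=shot("side")
K=np.ones((5,5),np.uint8)
for d,n,rois in((t,"top",[(140,135,260,300),(360,220,400,250),(160,205,250,265),(295,215,410,275)]),(s,"side",[(195,240,390,345),(305,158,332,182),(285,245,345,325),(300,160,350,225)])):
    w,o,b,k=masks(d)
    for m,z,r,name in((w,20,rois[0],"board"),(o,60,rois[1],"grip"),(cv2.morphologyEx(b,cv2.MORPH_CLOSE,K),25,rois[2],"plate"),(k,30,rois[3],"bar")):
        try:
            c=big(m,r); R=rect(d,c,z); print(n,name,fmt(R),"pixbox",cv2.boundingRect(c))
        except Exception as e: print(n,name,e)
a=cv2.resize(t["color"][205:285,290:410],None,fx=6,fy=6,interpolation=cv2.INTER_CUBIC)
cv2.imwrite("pics/t1.png",a)
a=cv2.resize(s["color"][155:225,290:360],None,fx=8,fy=8,interpolation=cv2.INTER_CUBIC)
cv2.imwrite("pics/s1.png",a)
E
```

```text
top board (array([531.5, 170.4]), array([330.9, 203. ]), 3.58) pixbox (156, 146, 93, 145)
top grip (array([ 470.6, -232. ]), array([0., 0.]), 0.0) pixbox (379, 241, 1, 1)
top plate (array([456.2, 215.8]), array([0., 0.]), 0.0) pixbox (180, 249, 1, 1)
top bar (array([ 452.7, -129. ]), array([ 36.1, 129.1]), 14.98) pixbox (303, 236, 57, 29)
side board (array([505.6, 169.7]), array([275.9, 206.1]), 3.63) pixbox (228, 252, 156, 86)
side grip (array([ 484.6, -234. ]), array([19.4, 10.2]), 5.18) pixbox (314, 163, 8, 3)
side plate (array([488.1, 160.2]), array([ 54.7, 148.2]), 7.17) pixbox (297, 258, 36, 60)
side bar (array([ 467. , -155.1]), array([ 51.9, 250.5]), 15.67) pixbox (305, 165, 39, 57)
```

View pics/t1.png

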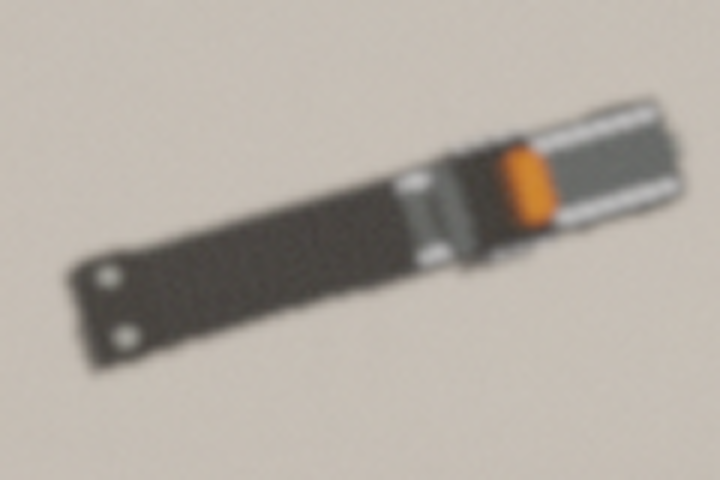

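View pics/s1.png

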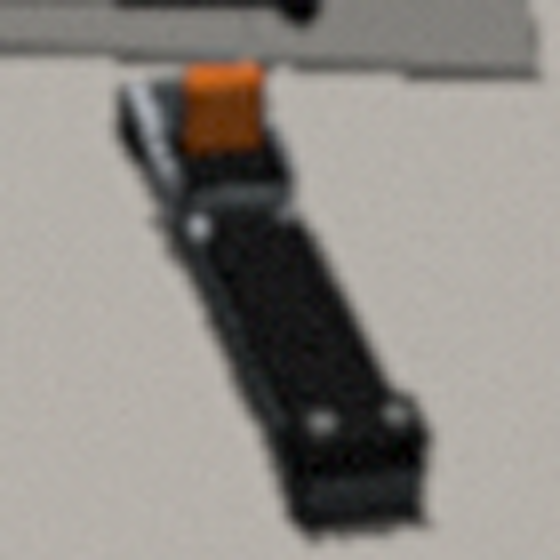

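Both crops show the holder clearly. In the top view, the left end is at pixel (303.7,258) and the right end at about (402,230), with the grip top centred at (378,236). Next I'll measure precisely with masks based on difference from the worktop colour.

```bash
cat >> h.py <<'E'
def hold_mask(d,roi):
    x0,y0,x1,y1=roi; c=d["color"].astype(np.int16); bg=np.median(c[y0:y1,x0:x1].reshape(-1,3),0)
    m=(np.abs(c-bg).max(2)>40).astype(np.uint8)*255
    return m
def plate_mask(d):
    h=cv2.cvtColor(d["color"],cv2.COLOR_BGR2HSV); H,S,V=cv2.split(h)
    m=((S<70)|((H>85)&(H<130))).astype(np.uint8)*255
    return cv2.morphologyEx(m,cv2.MORPH_OPEN,np.ones((3,3),np.uint8))
def grip_pix(d,roi):
    h=cv2.cvtColor(d["color"],cv2.COLOR_BGR2HSV); x0,y0,x1,y1=roi
    m=((h[...,0]<18)&(h[...,1]>120)).astype(np.uint8)[y0:y1,x0:x1]
    ys,xs=np.nonzero(m); w=h[y0:y1,x0:x1,1][ys,xs].astype(float)
    return np.array([xs@w/w.sum()+x0,ys@w/w.sum()+y0]),len(xs)
E
python3 - <<'E'
from h import *
t=shot("top"); s=shot("side")
for d,n,rp,rh in((t,"top",(165,212,244,260),(296,210,412,272)),(s,"side",(285,245,342,325),(296,181,350,225))):
    c=big(plate_mask(d),rp); print(n,"plate",fmt(rect(d,c,25)),cv2.boundingRect(c))
    c=big(hold_mask(d,rh),rh)
    for z in (15,30): print(n,"holder",z,fmt(rect(d,c,z)),cv2.boundingRect(c))
gt,k=grip_pix(t,(365,225,392,250)); gs,k2=grip_pix(s,(305,158,332,182)); print(gt,k,gs,k2)
print("grip top z62",onz(t,gt,62),"side z52",onz(s,gs,52))
print("tri",cross(t,gt,s,gs))
# profile along holder centre line (top view) from left end
a=np.array([303.9,258.]);b=np.array([402.5,230.5]);u=(b-a)/np.linalg.norm(b-a)
print([int(t["color"][int(round(p[1])),int(round(p[0]))].mean()) for p in (a+u*i for i in range(-3,106))])
E
```

```text
top plate (array([487.3, 159.6]), array([ 62.4, 152.1]), 7.42) (171, 218, 68, 35)
top holder 15 (array([ 467.2, -179.8]), array([ 46.3, 241.6]), 15.67) (301, 224, 103, 43)
top holder 30 (array([ 466.4, -177.6]), array([ 45.7, 238.2]), 15.67) (301, 224, 103, 43)
side plate (array([488.5, 159.1]), array([ 61.5, 153.1]), 7.17) (296, 257, 39, 61)
side holder 15 (array([ 455.5, -137.2]), array([ 56.8, 179. ]), 15.7) (309, 181, 35, 42)
side holder 30 (array([ 457. , -117.1]), array([ 55.3, 174.6]), 15.7) (309, 181, 35, 42)
[377.62952387 235.79274852] 89 [317.16923825 168.45811044] 111
grip top z62 [[ 481.9904652 -228.8840324   62.       ]] side z52 [[ 484.69116332 -224.04819809   52.        ]]
tri (array([ 483.74641083, -231.96840387,   46.89138133]), np.float64(1.3556454213176254))
[181, 159, 118, 88, 74, 64, 67, 69, 69, 67, 65, 69, 67, 67, 67, 68, 71, 71, 70, 69, 71, 69, 66, 71, 69, 72, 69, 72, 68, 64, 67, 71, 68, 66, 70, 67, 68, 72, 70, 70, 70, 70, 70, 70, 69, 68, 68, 68, 66, 70, 69, 66, 67, 67, 67, 66, 67, 68, 72, 84, 97, 102, 98, 91, 88, 97, 103, 103, 100, 92, 79, 66, 66, 65, 62, 62, 71, 83, 101, 117, 130, 130, 127, 125, 116, 106, 107, 105, 107, 106, 105, 103, 104, 103, 105, 106, 106, 107, 104, 103, 105, 107, 105, 106, 109, 128, 154, 175, 186]
```

>>> carry_out(
  moves=[
    {"tx":-0.161,"ty":-0.0986,"fingers":1},
    {"tx":-0.161,"ty":-0.0986,"fingers":1},
    {"tx":-0.161,"ty":-0.0986,"fingers":1},
    {"tx":-0.161,"ty":-0.0986,"fingers":1},
    {"tx":-0.161,"ty":-0.0986,"fingers":1},
    {"tx":-0.161,"ty":-0.0986,"fingers":1},
    {"tx":-0.161,"ty":-0.0986,"fingers":1},
    {"tx":-0.161,"ty":-0.0986,"fingers":1},
    {"twist":0.055,"fingers":1},
    {"twist":0.055,"fingers":1},
    {"twist":0.055,"fingers":1},
    {"twist":0.055,"fingers":1},
  ],
)

```text
validation failed for argument at $.mo...
```

```bash
cat > g.py <<'E'
import sys,numpy as np
from cell import ctrl
# usage: g.py x y z yaw  -> tool-frame shift (mm and units) needed, twist units
s=ctrl.read_state(); x,y,z,w=map(float,sys.argv[1:5])
from scipy.spatial.transform import Rotation as Ro
R=Ro.from_euler("xyz",s["tool_rot"]).as_matrix(); d=R.T@(np.array([x,y,z])-s["eef_pos"])
tw=-(w-s["tool_rot"][2]); tw=(tw+np.pi)%(2*np.pi)-np.pi
print("t",round(s["clock"],2),"pos",s["eef_pos"].round(1),"rot",s["tool_rot"].round(3),"F",s["force"].round(1),"w",round(s["width"],1),"gf",round(s["gripper_force"],1))
print("shift mm",d.round(1),"units",(d/300).round(4),"twist",round(tw/np.pi,4))
E
python3 g.py 482.5 -229 241 1.844
```

```text
t 0.3 pos [166.9 628.  242. ] rot [-3.141 -0.     2.882] F [-0.3  0.3  0.3] w 85.5 gf 0.0
shift mm [-525.2 -747.1    1.5] units [-1.7506 -2.4905  0.005 ] twist 0.3303
```

>>> carry_out(
  moves=[
    {"tx":-0.161,"ty":-0.0986,"tz":0,"twist":0,"fingers":1},
    {"tx":-0.161,"ty":-0.0986,"tz":0,"twist":0,"fingers":1},
    {"tx":-0.161,"ty":-0.0986,"tz":0,"twist":0,"fingers":1},
    {"tx":-0.161,"ty":-0.0986,"tz":0,"twist":0,"fingers":1},
    {"tx":-0.161,"ty":-0.0986,"tz":0,"twist":0,"fingers":1},
    {"tx":-0.161,"ty":-0.0986,"tz":0,"twist":0,"fingers":1},
    {"tx":-0.161,"ty":-0.0986,"tz":0,"twist":0,"fingers":1},
    {"tx":-0.161,"ty":-0.0986,"tz":0,"twist":0,"fingers":1},
    {"tx":0,"ty":0,"tz":0,"twist":0.055,"fingers":1},
    {"tx":0,"ty":0,"tz":0,"twist":0.055,"fingers":1},
    {"tx":0,"ty":0,"tz":0,"twist":0.055,"fingers":1},
    {"tx":0,"ty":0,"tz":0,"twist":0.055,"fingers":1},
  ],
)

```text
clock: 1.8
eef_pos: [479.6, 300.2, 242.3]
tool_rot: [-3.142, -0.0, 2.185]
force: [0.3, 0.4, 1.0]
width: 85.7
gripper_force: 0.0
```

```bash
python3 g.py 482.5 -229 241 1.844
```

```text
t 1.8 pos [479.6 300.2 242.3] rot [-3.142 -0.     2.185] F [0.3 0.4 1. ] w 85.7 gf 0.0
shift mm [-434.2 -302.5    1.2] units [-1.4474 -1.0084  0.0042] twist 0.1085
```

>>> carry_out(
  moves=[
    {"tx":-0.1608,"ty":-0.112,"tz":0,"twist":0,"fingers":1},
    {"tx":-0.1608,"ty":-0.112,"tz":0,"twist":0,"fingers":1},
    {"tx":-0.1608,"ty":-0.112,"tz":0,"twist":0,"fingers":1},
    {"tx":-0.1608,"ty":-0.112,"tz":0,"twist":0,"fingers":1},
    {"tx":-0.1608,"ty":-0.112,"tz":0,"twist":0,"fingers":1},
    {"tx":-0.1608,"ty":-0.112,"tz":0,"twist":0,"fingers":1},
    {"tx":-0.1608,"ty":-0.112,"tz":0,"twist":0,"fingers":1},
    {"tx":-0.1608,"ty":-0.112,"tz":0,"twist":0,"fingers":1},
    {"tx":-0.1608,"ty":-0.112,"tz":0,"twist":0,"fingers":1},
    {"tx":0,"ty":0,"tz":0,"twist":0.0543,"fingers":1},
    {"tx":0,"ty":0,"tz":0,"twist":0.0543,"fingers":1},
    {"tx":0,"ty":0,"tz":0,"twist":0,"fingers":1},
  ],
)

```text
clock: 3.3
eef_pos: [485.6, -228.9, 242.2]
tool_rot: [-3.141, 0.0, 1.851]
force: [-0.4, -0.1, 0.5]
width: 85.3
gripper_force: 0.0
```

```bash
python3 g.py 482.5 -229 55 1.844
```

```text
t 3.3 pos [ 485.6 -228.9  242.2] rot [-3.141  0.     1.851] F [-0.4 -0.1  0.5] w 85.3 gf 0.0
shift mm [  0.8  -3.  187.2] units [ 0.0026 -0.0098  0.6241] twist 0.0022
```

>>> carry_out(
  moves=[
    {"tx":0.0026,"ty":-0.0098,"tz":0.15,"twist":0.0022,"fingers":1},
    {"tx":0,"ty":0,"tz":0.15,"twist":0,"fingers":1},
    {"tx":0,"ty":0,"tz":0.15,"twist":0,"fingers":1},
    {"tx":0,"ty":0,"tz":0.1,"twist":0,"fingers":1},
    {"tx":0,"ty":0,"tz":0.06,"twist":0,"fingers":1},
    {"tx":0,"ty":0,"tz":0.024,"twist":0,"fingers":1},
    {"tx":0,"ty":0,"tz":0,"twist":0,"fingers":0},
    {"tx":0,"ty":0,"tz":0,"twist":0,"fingers":0},
    {"tx":0,"ty":0,"tz":0,"twist":0,"fingers":0},
    {"tx":0,"ty":0,"tz":0,"twist":0,"fingers":0},
  ],
)

```text
clock: 4.55
eef_pos: [482.7, -229.3, 53.1]
tool_rot: [3.141, 0.001, 1.843]
force: [-1.1, 0.1, 6.8]
width: 26.4
gripper_force: 58.9
```

```bash
python3 g.py 482.5 -229 52 1.844
```

```text
t 4.55 pos [ 482.7 -229.3   53.1] rot [3.141e+00 1.000e-03 1.843e+00] F [-1.1  0.1  6.8] w 26.4 gf 58.9
shift mm [ 0.3 -0.1  1.1] units [ 0.0011 -0.0003  0.0037] twist -0.0005
```

>>> carry_out(
  moves=[
    {"tx":-0.03,"ty":0,"tz":-0.003,"twist":0,"fingers":0},
    {"tx":-0.03,"ty":0,"tz":0,"twist":0,"fingers":0},
    {"tx":-0.03,"ty":0,"tz":0,"twist":0,"fingers":0},
    {"tx":0,"ty":0,"tz":0,"twist":0,"fingers":0},
  ],
)

```text
clock: 5.05
eef_pos: [490.5, -257.0, 53.2]
tool_rot: [3.141, 0.003, 1.841]
force: [-0.2, -0.8, 0.4]
width: 26.5
gripper_force: 59.8
```

```bash
python3 g.py 482.5 -229 52 1.844; python3 - <<'E'
from h import *
t=shot("top");s=shot("side")
a=cv2.resize(np.hstack([t["color"][205:285,290:410],s["color"][145:225,285:365]]),None,fx=4,fy=4,interpolation=cv2.INTER_CUBIC)
cv2.imwrite("pics/c2.png",a)
E
```

```text
t 5.05 pos [ 490.5 -257.    53.2] rot [3.141e+00 3.000e-03 1.841e+00] F [-0.2 -0.8  0.4] w 26.5 gf 59.8
shift mm [29.1 -0.3  1.1] units [ 0.0971 -0.0009  0.0036] twist -0.0008
```

View pics/c2.png

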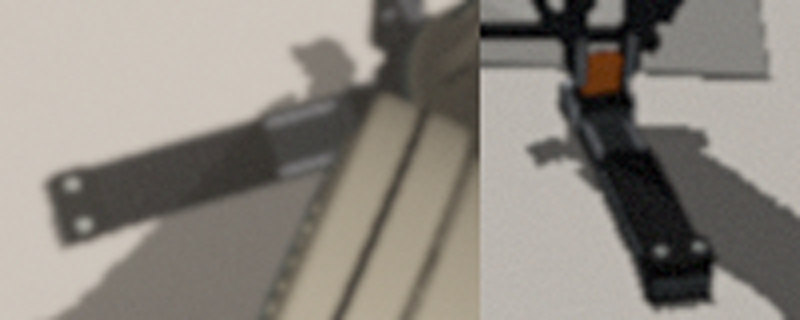

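The jaw has come back with the gripper: the side crop shows the orange grip pinched, and the bare bar between seat and jaw is longer. I'll continue until it reaches its end stop.

>>> carry_out(
  moves=[
    {"tx":-0.01,"ty":0,"tz":0,"twist":0,"fingers":0},
    {"tx":-0.01,"ty":0,"tz":0,"twist":0,"fingers":0},
    {"tx":-0.01,"ty":0,"tz":0,"twist":0,"fingers":0},
    {"tx":-0.01,"ty":0,"tz":0,"twist":0,"fingers":0},
    {"tx":0,"ty":0,"tz":0,"twist":0,"fingers":0},
  ],
)

```text
clock: 5.78
eef_pos: [493.3, -266.9, 53.1]
tool_rot: [3.141, 0.001, 1.842]
force: [-0.3, 0.7, 5.3]
width: 26.3
gripper_force: 60.4
```

>>> carry_out(
  moves=[
    {"tx":-0.01,"ty":0,"tz":0,"twist":0,"fingers":0},
    {"tx":-0.01,"ty":0,"tz":0,"twist":0,"fingers":0},
    {"tx":0,"ty":0,"tz":0,"twist":0,"fingers":0},
  ],
)

```text
clock: 6.15
eef_pos: [494.9, -272.6, 53.1]
tool_rot: [3.141, 0.001, 1.842]
force: [-0.6, 0.4, 5.1]
width: 26.5
gripper_force: 60.4
```

>>> carry_out(
  moves=[
    {"tx":-0.01,"ty":0,"tz":0,"twist":0,"fingers":0},
    {"tx":-0.01,"ty":0,"tz":0,"twist":0,"fingers":0},
    {"tx":0,"ty":0,"tz":0,"twist":0,"fingers":0},
  ],
)

```text
clock: 6.52
eef_pos: [496.0, -276.1, 53.1]
tool_rot: [-3.141, -0.003, 1.843]
force: [-1.0, 6.0, 8.7]
width: 26.7
gripper_force: 60.9
```

>>> carry_out(
  moves=[
    {"tx":0.003,"ty":0,"tz":0,"twist":0,"fingers":1},
    {"tx":0,"ty":0,"tz":0,"twist":0,"fingers":1},
    {"tx":0,"ty":0,"tz":-0.1,"twist":0,"fingers":1},
    {"tx":0,"ty":0,"tz":-0.2,"twist":0,"fingers":1},
    {"tx":0,"ty":0,"tz":-0.1,"twist":0,"fingers":1},
    {"tx":0.173,"ty":0.0411,"tz":0,"twist":0,"fingers":0.5},
    {"tx":0.173,"ty":0.0411,"tz":0,"twist":0,"fingers":0.5},
    {"tx":0.173,"ty":0.0411,"tz":0,"twist":0,"fingers":0.5},
    {"tx":0.173,"ty":0.0411,"tz":0,"twist":0,"fingers":0.5},
    {"tx":0.173,"ty":0.0411,"tz":0,"twist":0,"fingers":0.5},
    {"tx":0.173,"ty":0.0411,"tz":0,"twist":0,"fingers":0.5},
    {"tx":0.173,"ty":0.0411,"tz":0,"twist":0,"fingers":0.5},
  ],
)

```text
clock: 8.02
eef_pos: [482.0, 97.2, 173.0]
tool_rot: [3.141, 0.001, 1.842]
force: [0.9, -0.2, -0.2]
width: 42.8
gripper_force: 0.0
```

```bash
python3 g.py 475.6 255.6 60 1.698; python3 - <<'E'
from h import *
t=shot("top");s=shot("side")
r=(365,215,410,250); rs=(298,150,336,182)
gt,k=grip_pix(t,r); gs,k2=grip_pix(s,rs)
print(gt,k,gs,k2,"z62",onz(t,gt,62),"side52",onz(s,gs,52),"tri",cross(t,gt,s,gs))
rh=(296,210,412,272); c=big(hold_mask(t,rh),rh); print(fmt(rect(t,c,30)))
# top profile across/along: seat end and jaw front
a=cv2.resize(t["color"][205:285,290:410],None,fx=6,fy=6,interpolation=cv2.INTER_CUBIC); cv2.imwrite("pics/t3.png",a)
E
```

```text
t 8.03 pos [482.   97.2 173. ] rot [3.141e+00 1.000e-03 1.842e+00] F [ 0.9 -0.2 -0.2] w 42.8 gf 0.0
shift mm [154.4  36.1 112.9] units [0.5148 0.1205 0.3763] twist 0.0458
 ** On entry to DLASCL parameter number  4 had an illegal value
 ** On entry to DLASCL parameter number  4 had an illegal value
 ** On entry to DLASCL parameter number  4 had an illegal value
 ** On entry to DLASCL parameter number  4 had an illegal value
 ** On entry to DLASCL parameter number  5 had an illegal value
 ** On entry to DLASCL parameter number  4 had an illegal valueh.py:42: RuntimeWarning: invalid value encountered in scalar divide
  return np.array([xs@w/w.sum()+x0,ys@w/w.sum()+y0]),len(xs)
Traceback (most recent call last):
  File "h.py", line 15, in cross
    t=np.linalg.lstsq(A,o2-o1,rcond=None)[0]; a=o1+t[0]*r1[0]; b=o2+t[1]*r2[0]; return (a+b)/2,np.linalg.norm(a-b)
      ~~~~~~~~~~~~~~~^^^^^^^^^^^^^^^^^^^^
numpy.linalg.LinAlgError: SVD did not converge in Linear Least Squares
```

>>> carry_out(
  moves=[
    {"tx":0.1716,"ty":0.0402,"tz":0,"twist":0,"fingers":0.5},
    {"tx":0.1716,"ty":0.0402,"tz":0,"twist":0,"fingers":0.5},
    {"tx":0.1716,"ty":0.0402,"tz":0,"twist":0,"fingers":0.5},
    {"tx":0,"ty":0,"tz":0,"twist":0.0458,"fingers":0.5},
    {"tx":0,"ty":0,"tz":0.15,"twist":0,"fingers":0.5},
    {"tx":0,"ty":0,"tz":0.15,"twist":0,"fingers":0.5},
    {"tx":0,"ty":0,"tz":0.11,"twist":0,"fingers":0.5},
    {"tx":0,"ty":0,"tz":0,"twist":0,"fingers":0.5},
  ],
)

```text
clock: 9.12
eef_pos: [474.0, 252.8, 48.0]
tool_rot: [-3.137, 0.002, 1.698]
force: [-0.4, -0.1, 0.8]
width: 42.8
gripper_force: 0.0
```

```bash
python3 g.py 475.6 255.6 33 1.698; python3 - <<'E'
from h import *
t=shot("top")
gt,k=grip_pix(t,(365,215,410,250)); print(gt,k,"z62",onz(t,gt,62))
rh=(296,210,412,272); c=big(hold_mask(t,rh),rh); print(fmt(rect(t,c,30)))
a=cv2.resize(t["color"][205:285,290:410],None,fx=6,fy=6,interpolation=cv2.INTER_CUBIC); cv2.imwrite("pics/t3.png",a)
E
```

```text
t 9.12 pos [474.  252.8  48. ] rot [-3.137e+00  2.000e-03  1.698e+00] F [-0.4 -0.1  0.8] w 42.8 gf 0.0
shift mm [ 2.6  2.  15. ] units [0.0086 0.0066 0.0499] twist -0.0001
[398.19764803 229.7892167 ] 86 z62 [[ 495.10544952 -274.74969324   62.        ]]
(array([ 466.9, -177.6]), array([ 44.5, 239.6]), 15.67)
```

View pics/t3.png

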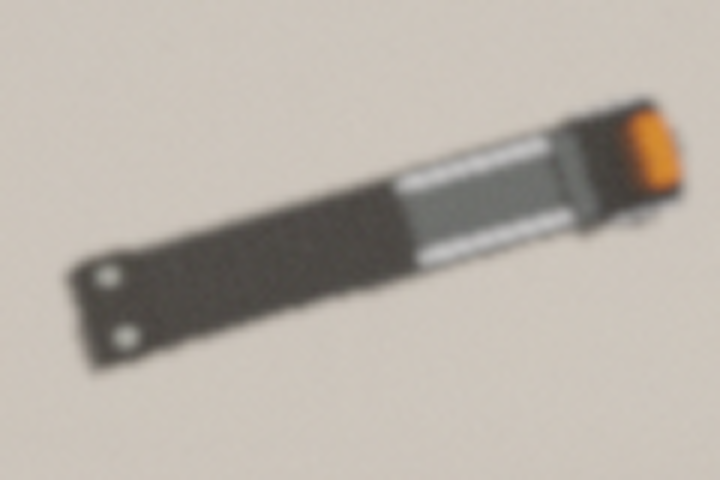

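The jaw is now fully back, with the grip at the bar end, pixel (398,230). Next I'll feel for the board with the fingertips.

>>> carry_out(
  moves=[
    {"tx":0.0086,"ty":0.0066,"tz":0.03,"twist":0,"fingers":0.5},
    {"tx":0,"ty":0,"tz":0.02,"twist":0,"fingers":0.5},
    {"tx":0,"ty":0,"tz":0,"twist":0,"fingers":0.5},
  ],
)

```text
clock: 9.55
eef_pos: [476.7, 257.4, 35.1]
tool_rot: [3.142, -0.0, 1.699]
force: [0.1, -0.7, 0.3]
width: 43.0
gripper_force: 0.0
```

>>> carry_out(
  moves=[
    {"tx":0,"ty":0,"tz":0.007,"twist":0,"fingers":0.5},
    {"tx":0,"ty":0,"tz":0.005,"twist":0,"fingers":0.5},
    {"tx":0,"ty":0,"tz":0,"twist":0,"fingers":0.5},
  ],
)

```text
clock: 9.93
eef_pos: [476.7, 257.3, 31.4]
tool_rot: [-3.141, 0.0, 1.699]
force: [-0.1, 0.4, -0.4]
width: 42.6
gripper_force: 0.0
```

>>> carry_out(
  moves=[
    {"tx":0,"ty":0,"tz":0.005,"twist":0,"fingers":0.5},
    {"tx":0,"ty":0,"tz":0.005,"twist":0,"fingers":0.5},
    {"tx":0,"ty":0,"tz":0,"twist":0,"fingers":0.5},
  ],
)

```text
clock: 10.3
eef_pos: [476.8, 257.3, 29.2]
tool_rot: [3.141, -0.001, 1.699]
force: [-1.6, -0.9, 7.9]
width: 42.9
gripper_force: 4.3
```

>>> carry_out(
  moves=[
    {"tx":0,"ty":0,"tz":-0.007,"twist":0,"fingers":0.5},
    {"tx":-0.02,"ty":0,"tz":0,"twist":0,"fingers":0.5},
    {"tx":-0.02,"ty":0,"tz":0,"twist":0,"fingers":0.5},
    {"tx":-0.02,"ty":0,"tz":0,"twist":0,"fingers":0.5},
    {"tx":-0.02,"ty":0,"tz":0,"twist":0,"fingers":0.5},
    {"tx":-0.02,"ty":0,"tz":0,"twist":0,"fingers":0.5},
    {"tx":-0.02,"ty":0,"tz":0,"twist":0,"fingers":0.5},
    {"tx":-0.02,"ty":0,"tz":0,"twist":0,"fingers":0.5},
    {"tx":-0.02,"ty":0,"tz":0,"twist":0,"fingers":0.5},
    {"tx":-0.02,"ty":0,"tz":0,"twist":0,"fingers":0.5},
    {"tx":-0.02,"ty":0,"tz":0,"twist":0,"fingers":0.5},
  ],
)

```text
clock: 11.68
eef_pos: [484.4, 197.4, 30.5]
tool_rot: [-3.142, -0.0, 1.699]
force: [-0.2, 0.9, -0.7]
width: 42.8
gripper_force: 0.4
```

```bash
python3 g.py 475.6 255.6 33 1.698; python3 - <<'E'
from h import *
t=shot("top");s=shot("side")
a=cv2.resize(np.hstack([t["color"][190:270,160:280],s["color"][220:300,270:390]]),None,fx=3.3,fy=3.3,interpolation=cv2.INTER_CUBIC); cv2.imwrite("pics/p4.png",a)
E
```

```text
t 11.68 pos [484.4 197.4  30.5] rot [-3.142 -0.     1.699] F [-0.2  0.9 -0.7] w 42.8 gf 0.4
shift mm [58.8 -1.3 -2.5] units [ 0.1961 -0.0044 -0.0083] twist 0.0002
```

View pics/p4.png

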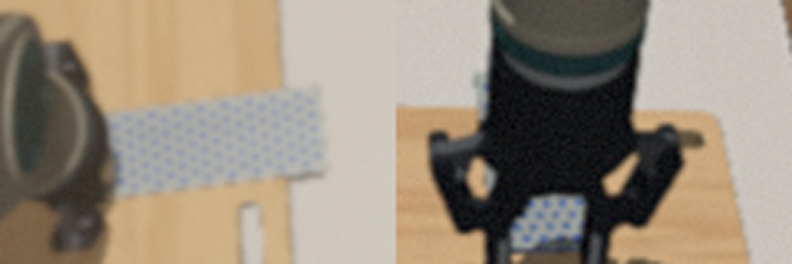

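The plate is sliding straight. In the top crop its right end is at (322,130) and the board edge at about (285,130), an overhang of roughly 25 mm. I'll push 25 mm more.

>>> carry_out(
  moves=[
    {"tx":-0.017,"ty":0,"tz":0,"twist":0,"fingers":0.5},
    {"tx":-0.017,"ty":0,"tz":0,"twist":0,"fingers":0.5},
    {"tx":-0.017,"ty":0,"tz":0,"twist":0,"fingers":0.5},
    {"tx":-0.017,"ty":0,"tz":0,"twist":0,"fingers":0.5},
    {"tx":-0.015,"ty":0,"tz":0,"twist":0,"fingers":0.5},
    {"tx":0,"ty":0,"tz":0,"twist":0,"fingers":0.5},
    {"tx":0.03,"ty":0,"tz":0,"twist":0,"fingers":0.5},
    {"tx":0.03,"ty":0,"tz":-0.1,"twist":0,"fingers":0.5},
    {"tx":0.1,"ty":0,"tz":-0.18,"twist":0,"fingers":1},
    {"tx":0.2,"ty":0,"tz":-0.1,"twist":0,"fingers":1},
    {"tx":0.2,"ty":0,"tz":0,"twist":0,"fingers":1},
  ],
)

```text
clock: 13.15
eef_pos: [467.7, 338.5, 145.4]
tool_rot: [3.137, -0.003, 1.698]
force: [1.0, 0.5, -0.9]
width: 85.1
gripper_force: 0.0
```

```bash
python3 - <<'E'
from h import *
t=shot("top")
K=np.ones((3,3),np.uint8)
h=cv2.cvtColor(t["color"],cv2.COLOR_BGR2HSV)
m=((h[...,0]>85)&(h[...,0]<130)&(h[...,1]>18)).astype(np.uint8)*255
m=cv2.morphologyEx(m,cv2.MORPH_CLOSE,np.ones((7,7),np.uint8)); m=cv2.morphologyEx(m,cv2.MORPH_OPEN,K)
c=big(m,(165,205,285,262)); print("plate",fmt(rect(t,c,25)),cv2.boundingRect(c))
w=masks(t)[0]; 
# board right edge points
pts=[]
for y in list(range(150,205))+list(range(262,285)):
    xs=np.nonzero(w[y,150:300])[0]; pts.append((150+xs.max()+.5,y))
e=onz(t,np.array(pts),20); p=np.polyfit(e[:,0],e[:,1],1); print("edge y=",p)
a=cv2.resize(t["color"][190:270,160:280],None,fx=6,fy=6,interpolation=cv2.INTER_CUBIC); cv2.imwrite("pics/p5.png",a)
E
python3 g.py 500 30 120 1.698
```

```text
plate (array([495.2,  95.1]), array([ 44.2, 119.5]), 2.38) (207, 222, 53, 21)
edge y= [ 0.06109185 36.64506271]
t 13.2 pos [463.5 350.2 143.6] rot [ 3.139 -0.01   1.711] F [-1.5  8.9  0.1] w 85.4 gf 0.0
shift mm [-322.4   -8.6   20.4] units [-1.0746 -0.0287  0.0679] twist 0.0041
```

View pics/p5.png

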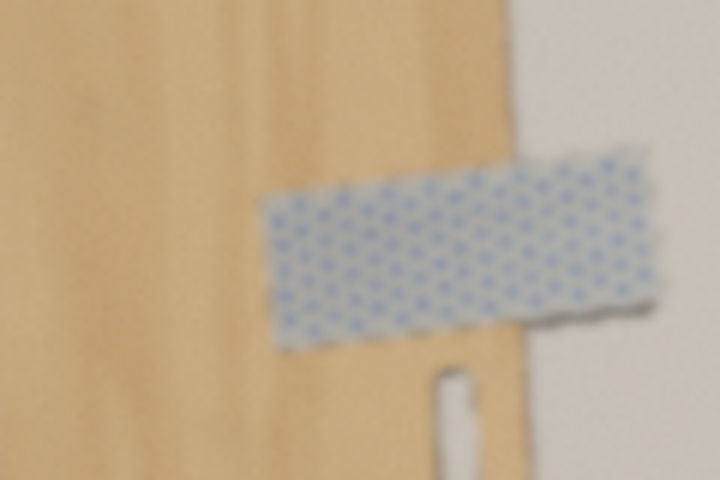

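The plate's corners in the crop are (262,197), (275,350), (658,303) and (645,150), with the board edge at column ~519. That is an overhang of about 50 mm, as wanted.

```bash
python3 - <<'E'
from h import *
t=shot("top")
c=np.array([(262,197),(275,350),(658,303),(645,150)])/6+[160-.42,190-.42]
p=onz(t,c,25); print(p.round(1)); m=p.mean(0); u=(p[2]+p[3]-p[0]-p[1])[:2]; L=np.linalg.norm(u)/2;u/=np.linalg.norm(u)
print("centre",m,"dir",u,"ang",np.degrees(np.arctan2(u[0],-u[1])),"L",L,"W",np.linalg.norm(p[0]-p[1]))
e=m[:2]+75*u; print("end",e,"overhang",(.06109*e[0]+36.65-e[1])*.998)
E
python3 g.py 500 30 120 1.698
```

```text
[[517.  163.8  25. ]
 [458.4 157.7  25. ]
 [475.8  11.9  25. ]
 [534.5  16.9  25. ]]
centre [496.43189952  87.58030598  25.        ] dir [ 0.11835642 -0.99297118] ang 6.797256329256095 L 147.42669634397117 W 58.87361966401831
end [505.30863095  13.10746771] overhang 54.30301288081661
t 13.25 pos [463.3 346.1 142.6] rot [ 3.141 -0.007  1.712] F [-0.5  0.  -0.5] w 85.5 gf 0.0
shift mm [-318.3   -8.1   20.5] units [-1.0609 -0.0269  0.0684] twist 0.0044
```

>>> carry_out(
  moves=[
    {"tx":-0.169,"ty":-0.002,"tz":0,"twist":0,"fingers":1},
    {"tx":-0.169,"ty":-0.002,"tz":0,"twist":0,"fingers":1},
    {"tx":-0.169,"ty":-0.002,"tz":0,"twist":0,"fingers":1},
    {"tx":-0.169,"ty":-0.002,"tz":0,"twist":0,"fingers":1},
    {"tx":-0.169,"ty":-0.002,"tz":0,"twist":0,"fingers":1},
    {"tx":-0.169,"ty":-0.002,"tz":0,"twist":0,"fingers":1},
    {"tx":0,"ty":0,"tz":0.1,"twist":0,"fingers":1},
    {"tx":0,"ty":0,"tz":0,"twist":0,"fingers":1},
  ],
)

```text
clock: 14.25
eef_pos: [500.2, 33.6, 111.1]
tool_rot: [-3.137, -0.001, 1.698]
force: [-0.8, 0.3, 0.8]
width: 85.4
gripper_force: 0.0
```

```bash
python3 g.py 502.5 44.7 60 1.691
```

```text
t 14.25 pos [500.2  33.6 111.1] rot [-3.137e+00 -1.000e-03  1.698e+00] F [-0.8  0.3  0.8] w 85.4 gf 0.0
shift mm [10.7  3.9 51.1] units [0.0356 0.0131 0.1702] twist 0.0023
```

>>> carry_out(
  moves=[
    {"tx":0.0356,"ty":0.0131,"tz":0,"twist":0.0023,"fingers":1},
    {"tx":0,"ty":0,"tz":0.1,"twist":0,"fingers":1},
    {"tx":0,"ty":0,"tz":0.1,"twist":0,"fingers":1},
    {"tx":0,"ty":0,"tz":0,"twist":0,"fingers":1},
  ],
)

```text
clock: 14.75
eef_pos: [503.6, 46.4, 51.7]
tool_rot: [-3.139, -0.001, 1.694]
force: [-0.5, -0.3, -0.1]
width: 85.5
gripper_force: 0.0
```

```bash
python3 g.py 502.5 44.7 13 1.691
```

```text
t 14.75 pos [503.6  46.4  51.7] rot [-3.139e+00 -1.000e-03  1.694e+00] F [-0.5 -0.3 -0.1] w 85.5 gf 0.0
shift mm [-1.6 -1.2 38.7] units [-0.0054 -0.004   0.1291] twist 0.0009
```

>>> carry_out(
  moves=[
    {"tx":-0.005,"ty":-0.004,"tz":0.05,"twist":0,"fingers":1},
    {"tx":0,"ty":0,"tz":0.05,"twist":0,"fingers":1},
    {"tx":0,"ty":0,"tz":0.028,"twist":0,"fingers":1},
    {"tx":0,"ty":0,"tz":0,"twist":0,"fingers":1},
    {"tx":0,"ty":0,"tz":0,"twist":0,"fingers":0.75},
    {"tx":0,"ty":0,"tz":0,"twist":0,"fingers":0.7},
    {"tx":0,"ty":0,"tz":0,"twist":0,"fingers":0.3},
    {"tx":0,"ty":0,"tz":0,"twist":0,"fingers":0},
    {"tx":0,"ty":0,"tz":0,"twist":0,"fingers":0},
  ],
)

```text
clock: 15.88
eef_pos: [503.6, 42.8, 14.7]
tool_rot: [3.141, -0.0, 1.691]
force: [-1.6, -0.5, 5.4]
width: 58.3
gripper_force: 62.8
```

>>> carry_out(
  moves=[
    {"tx":0,"ty":0,"tz":-0.02,"twist":0,"fingers":0},
    {"tx":0,"ty":0,"tz":-0.04,"twist":0,"fingers":0},
    {"tx":0,"ty":0,"tz":-0.1,"twist":0,"fingers":0},
    {"tx":0,"ty":0,"tz":-0.1,"twist":0,"fingers":0},
    {"tx":0,"ty":0,"tz":0,"twist":0,"fingers":0},
  ],
)

```text
clock: 16.5
eef_pos: [504.9, 43.2, 94.3]
tool_rot: [3.137, 0.0, 1.692]
force: [-0.1, 0.0, -3.0]
width: 58.2
gripper_force: 64.9
```

```bash
python3 - <<'E'
from h import *
t=shot("top");s=shot("side")
a=np.hstack([cv2.resize(t["color"][180:280,160:290],None,fx=3,fy=3,interpolation=cv2.INTER_CUBIC),cv2.resize(s["color"][180:300,260:390],(390,300))[:300]]); cv2.imwrite("pics/l6.png",a)
E
python3 g.py 475 -203 92 1.844
```

```text
t 16.6 pos [503.2  43.3  92.2] rot [ 3.141 -0.     1.692] F [-0.9  1.1 -1.8] w 58.3 gf 64.9
shift mm [-2.411e+02 -5.780e+01  2.000e-01] units [-8.035e-01 -1.927e-01  5.000e-04] twist -0.0484
```

View pics/l6.png

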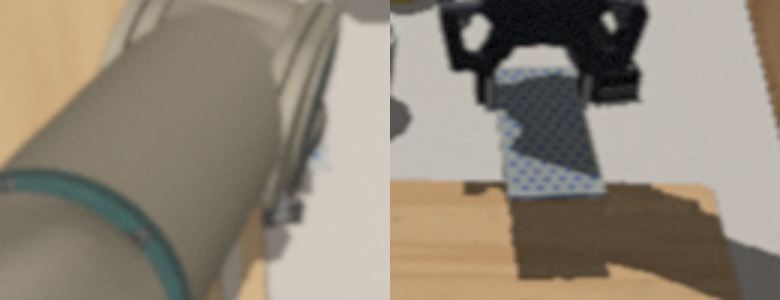

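The plate is held. In the side crop its left end shows corners at (508,197) and (605,192). I'll use those to check whether it hangs level.

```bash
python3 - <<'E'
from h import *
s=shot("side"); u=np.array([.12,-.993]); v=np.array([.993,.12]); T=np.array([503.2,43.3])
for dz in (0,-5,-10,-20):
    for lx in(44.8,): 
        c=[np.r_[T-(75+lx)*u+k*30*v,102.5+dz] for k in(1,-1)]
        print(dz,pix(s,np.array(c)).round(1).tolist())
print("seen",[299.3,258.8],[331.7,256.8])
for px in ([299.3,258.8],[331.7,256.8]): print([onz(s,px,z).round(1).tolist() for z in(92,102.5)])
E
```

```text
0 [[299.1, 258.5], [331.6, 257.6]]
-5 [[299.0, 260.4], [331.4, 259.5]]
-10 [[298.9, 262.3], [331.1, 261.4]]
-20 [[298.7, 266.0], [330.7, 265.1]]
seen [299.3, 258.8] [331.7, 256.8]
[[[518.3, 156.5, 92.0]], [[518.2, 166.7, 102.5]]]
[[[457.7, 146.1, 92.0]], [[458.8, 156.5, 102.5]]]
```

It hangs level, 44.8 mm from its middle to the grasp, as computed. I'll carry it over the holder.

>>> carry_out(
  moves=[
    {"tx":-0.08,"ty":-0.02,"tz":0,"twist":0,"fingers":0},
    {"tx":-0.13,"ty":-0.03,"tz":0,"twist":0,"fingers":0},
    {"tx":-0.13,"ty":-0.03,"tz":0,"twist":0,"fingers":0},
    {"tx":-0.13,"ty":-0.03,"tz":0,"twist":0,"fingers":0},
    {"tx":-0.13,"ty":-0.03,"tz":0,"twist":0,"fingers":0},
    {"tx":-0.13,"ty":-0.03,"tz":0,"twist":0,"fingers":0},
    {"tx":-0.0885,"ty":-0.019,"tz":0,"twist":0,"fingers":0},
    {"tx":0,"ty":0,"tz":0,"twist":-0.024,"fingers":0},
    {"tx":0,"ty":0,"tz":0,"twist":-0.0244,"fingers":0},
    {"tx":0,"ty":0,"tz":0,"twist":0,"fingers":0},
    {"tx":0,"ty":0,"tz":0,"twist":0,"fingers":0},
  ],
)

```text
clock: 18.02
eef_pos: [476.3, -207.4, 91.4]
tool_rot: [-3.141, -0.001, 1.842]
force: [0.5, 0.6, -1.1]
width: 58.0
gripper_force: 64.9
```

```bash
python3 g.py 476.6 -207.2 35 1.844
```

```text
t 18.02 pos [ 476.3 -207.4   91.4] rot [-3.141e+00 -1.000e-03  1.842e+00] F [ 0.5  0.6 -1.1] w 58.0 gf 64.9
shift mm [ 0.1  0.4 56.4] units [0.0003 0.0015 0.1881] twist -0.0006
```

Lowering to about 6 mm above the seat, with a picture there.

>>> carry_out(
  moves=[
    {"tx":0,"ty":0.0015,"tz":0.06,"twist":0,"fingers":0},
    {"tx":0,"ty":0,"tz":0.06,"twist":0,"fingers":0},
    {"tx":0,"ty":0,"tz":0.04,"twist":0,"fingers":0},
    {"tx":0,"ty":0,"tz":0.04,"twist":0,"fingers":0},
    {"tx":0,"ty":0,"tz":0,"twist":0,"fingers":0},
  ],
)

```text
clock: 18.65
eef_pos: [476.5, -207.3, 31.3]
tool_rot: [-3.14, -0.001, 1.843]
force: [0.1, 0.6, -1.9]
width: 58.0
gripper_force: 64.8
```

```bash
python3 - <<'E'
from h import *
t=shot("top");s=shot("side")
a=np.hstack([cv2.resize(t["color"][205:285,290:390],None,fx=4,fy=4,interpolation=cv2.INTER_CUBIC),cv2.resize(s["color"][155:235,285:375],None,fx=4,fy=4,interpolation=cv2.INTER_CUBIC)]); cv2.imwrite("pics/h7.png",a)
E
python3 g.py 476.6 -207.2 25 1.844
```

```text
t 18.75 pos [ 477.2 -207.6   32.2] rot [3.141 0.    1.843] F [ 1.2  0.2 -1.8] w 58.0 gf 64.8
shift mm [ 0.6 -0.5  7.2] units [ 0.0019 -0.0015  0.0239] twist -0.0002
```

View pics/h7.png

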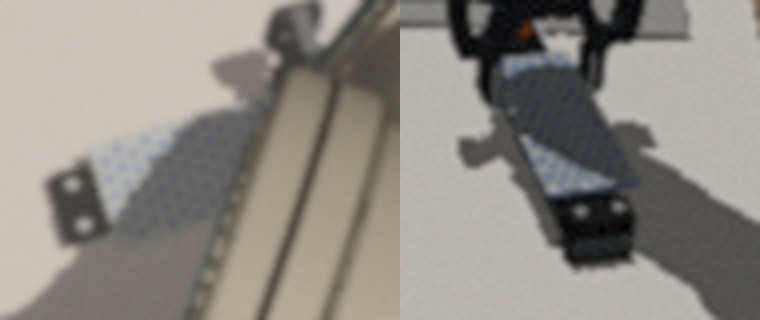

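The plate's left end sits just inside the stop: crop column ~100 at left, screws at 70–85. I'll move it 3 mm further from the stop for safety, then lower it.

>>> carry_out(
  moves=[
    {"tx":-0.01,"ty":0,"tz":0,"twist":0,"fingers":0},
    {"tx":0,"ty":0,"tz":0.01,"twist":0,"fingers":0},
    {"tx":0,"ty":0,"tz":0.007,"twist":0,"fingers":0},
    {"tx":0,"ty":0,"tz":0,"twist":0,"fingers":0},
  ],
)

```text
clock: 19.25
eef_pos: [477.7, -210.3, 26.8]
tool_rot: [-3.141, -0.0, 1.844]
force: [0.8, 0.7, -2.3]
width: 58.2
gripper_force: 64.9
```

>>> carry_out(
  moves=[
    {"tx":0,"ty":0,"tz":0.005,"twist":0,"fingers":0},
    {"tx":0,"ty":0,"tz":0.003,"twist":0,"fingers":0},
    {"tx":0,"ty":0,"tz":0,"twist":0,"fingers":0},
  ],
)

```text
clock: 19.62
eef_pos: [477.9, -210.5, 24.9]
tool_rot: [3.141, -0.0, 1.843]
force: [0.5, 1.1, 3.2]
width: 58.0
gripper_force: 65.3
```

>>> carry_out(
  moves=[
    {"tx":0,"ty":0,"tz":0.001,"twist":0,"fingers":0.72},
    {"tx":0,"ty":0,"tz":0,"twist":0,"fingers":0.8},
    {"tx":0,"ty":0,"tz":0,"twist":0,"fingers":1},
    {"tx":0,"ty":0,"tz":0,"twist":0,"fingers":1},
    {"tx":0,"ty":0,"tz":-0.08,"twist":0,"fingers":1},
    {"tx":0,"ty":0,"tz":-0.17,"twist":0,"fingers":1},
    {"tx":0,"ty":0,"tz":-0.15,"twist":0,"fingers":1},
    {"tx":-0.12,"ty":0,"tz":0,"twist":0,"fingers":1},
    {"tx":-0.108,"ty":0,"tz":0,"twist":0,"fingers":1},
    {"tx":0,"ty":0,"tz":0,"twist":0,"fingers":1},
  ],
)

```text
clock: 20.88
eef_pos: [496.4, -279.4, 144.6]
tool_rot: [3.141, 0.003, 1.84]
force: [-0.4, 0.8, -0.2]
width: 85.5
gripper_force: 0.0
```

```bash
python3 - <<'E'
from h import *
t=shot("top");s=shot("side")
a=np.hstack([cv2.resize(t["color"][205:285,290:390],None,fx=4,fy=4,interpolation=cv2.INTER_CUBIC),cv2.resize(s["color"][155:235,285:375],None,fx=4,fy=4,interpolation=cv2.INTER_CUBIC)]); cv2.imwrite("pics/h8.png",a)
E
python3 g.py 496 -276.1 53 1.844
```

```text
t 20.98 pos [ 495.8 -275.8  143.9] rot [-3.141e+00 -1.000e-03  1.843e+00] F [0.5 0.9 0.2] w 84.7 gf 0.0
shift mm [-0.5  0.2 90.9] units [-0.0015  0.0005  0.303 ] twist -0.0003
```

View pics/h8.png

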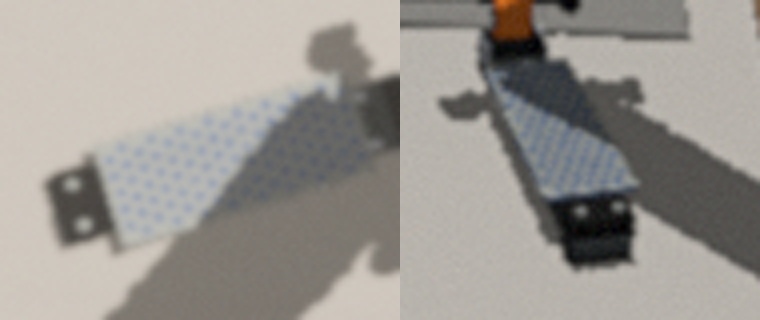

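The plate lies flat and square on the seat, overhanging the stop evenly on both sides (left-end corners at (92,152) and (118,250) in the crop). The jaw is still fully back. Next I pinch the jaw grip.

>>> carry_out(
  moves=[
    {"tx":0,"ty":0,"tz":0.12,"twist":0,"fingers":1},
    {"tx":0,"ty":0,"tz":0.11,"twist":0,"fingers":1},
    {"tx":0,"ty":0,"tz":0.05,"twist":0,"fingers":1},
    {"tx":0,"ty":0,"tz":0.019,"twist":0,"fingers":1},
    {"tx":0,"ty":0,"tz":0,"twist":0,"fingers":0},
    {"tx":0,"ty":0,"tz":0,"twist":0,"fingers":0},
    {"tx":0,"ty":0,"tz":0,"twist":0,"fingers":0},
    {"tx":0,"ty":0,"tz":0,"twist":0,"fingers":0},
  ],
)

```text
clock: 21.98
eef_pos: [496.2, -276.7, 55.6]
tool_rot: [3.141, 0.0, 1.843]
force: [-2.2, 1.4, 5.8]
width: 26.0
gripper_force: 59.0
```

>>> carry_out(
  moves=[
    {"tx":0.012,"ty":0,"tz":-0.002,"twist":0,"fingers":0},
    {"tx":0.012,"ty":0,"tz":0,"twist":0,"fingers":0},
    {"tx":0.012,"ty":0,"tz":0,"twist":0,"fingers":0},
    {"tx":0.012,"ty":0,"tz":0,"twist":0,"fingers":0},
    {"tx":0.008,"ty":0,"tz":0,"twist":0,"fingers":0},
    {"tx":0.008,"ty":0,"tz":0,"twist":0,"fingers":0},
    {"tx":0.008,"ty":0,"tz":0,"twist":0,"fingers":0},
    {"tx":0,"ty":0,"tz":0,"twist":0,"fingers":0},
  ],
)

```text
clock: 22.98
eef_pos: [490.3, -255.9, 55.6]
tool_rot: [3.142, 0.001, 1.843]
force: [-2.1, -3.0, 5.8]
width: 26.5
gripper_force: 60.0
```

>>> carry_out(
  moves=[
    {"tx":0.005,"ty":0,"tz":0,"twist":0,"fingers":0},
    {"tx":0.005,"ty":0,"tz":0,"twist":0,"fingers":0},
    {"tx":0.004,"ty":0,"tz":0,"twist":0,"fingers":0},
    {"tx":0,"ty":0,"tz":0,"twist":0,"fingers":0},
  ],
)

```text
clock: 23.48
eef_pos: [489.3, -252.5, 55.6]
tool_rot: [3.141, 0.002, 1.843]
force: [-1.3, -4.7, 5.1]
width: 26.4
gripper_force: 59.9
```

>>> carry_out(
  moves=[
    {"tx":0.005,"ty":0,"tz":0,"twist":0,"fingers":0},
    {"tx":0.005,"ty":0,"tz":0,"twist":0,"fingers":0},
    {"tx":0,"ty":0,"tz":0,"twist":0,"fingers":0},
  ],
)

```text
clock: 23.85
eef_pos: [489.3, -252.4, 55.6]
tool_rot: [3.14, 0.007, 1.842]
force: [0.1, -10.1, 0.5]
width: 26.3
gripper_force: 59.3
```

The jaw stopped after 25.3 mm of travel with the force rising, which matches clamping at 0.030. One more firm push, then release and retreat.

>>> carry_out(
  moves=[
    {"tx":0.008,"ty":0,"tz":0,"twist":0,"fingers":0},
    {"tx":0,"ty":0,"tz":0,"twist":0,"fingers":0},
    {"tx":0,"ty":0,"tz":0,"twist":0,"fingers":0},
  ],
)

```text
clock: 24.22
eef_pos: [489.3, -252.3, 55.7]
tool_rot: [3.139, 0.01, 1.841]
force: [0.6, -14.1, -2.4]
width: 26.6
gripper_force: 59.4
```

>>> carry_out(
  moves=[
    {"tx":-0.008,"ty":0,"tz":0,"twist":0,"fingers":0},
    {"tx":0,"ty":0,"tz":0,"twist":0,"fingers":1},
    {"tx":0,"ty":0,"tz":0,"twist":0,"fingers":1},
    {"tx":0,"ty":0,"tz":0,"twist":0,"fingers":1},
    {"tx":0,"ty":0,"tz":-0.08,"twist":0,"fingers":1},
    {"tx":0,"ty":0,"tz":-0.17,"twist":0,"fingers":1},
    {"tx":0,"ty":0,"tz":-0.17,"twist":0,"fingers":1},
    {"tx":0.2,"ty":0,"tz":0,"twist":0,"fingers":1},
    {"tx":0.2,"ty":0,"tz":0,"twist":0,"fingers":1},
    {"tx":0.2,"ty":0,"tz":0,"twist":0,"fingers":1},
    {"tx":0.2,"ty":0,"tz":0,"twist":0,"fingers":1},
    {"tx":0.2,"ty":0,"tz":0,"twist":0,"fingers":1},
  ],
)

```text
clock: 25.72
eef_pos: [406.9, 42.6, 181.3]
tool_rot: [3.141, -0.001, 1.844]
force: [1.8, 1.5, 0.0]
width: 85.1
gripper_force: 0.0
```

>>> carry_out(
  moves=[
    {"tx":0.15,"ty":0,"tz":0,"twist":0,"fingers":1},
    {"tx":0,"ty":0,"tz":0,"twist":0,"fingers":1},
    {"tx":0,"ty":0,"tz":0,"twist":0,"fingers":1},
  ],
)

```text
clock: 26.1
eef_pos: [395.6, 83.6, 181.2]
tool_rot: [3.141, 0.0, 1.844]
force: [-0.5, 0.5, 1.1]
width: 85.5
gripper_force: 0.0
```

```bash
python3 - <<'E'
from h import *
t=shot("top")
cv2.imwrite("pics/f9.png",cv2.resize(t["color"][205:285,290:410],None,fx=6,fy=6,interpolation=cv2.INTER_CUBIC))
gt,k=grip_pix(t,(360,215,410,250)); print(gt,k,onz(t,gt,62))
E
```

```text
[387.72157618 232.78749419] 90 [[ 488.55227733 -251.37547712   62.        ]]
```

View pics/f9.png

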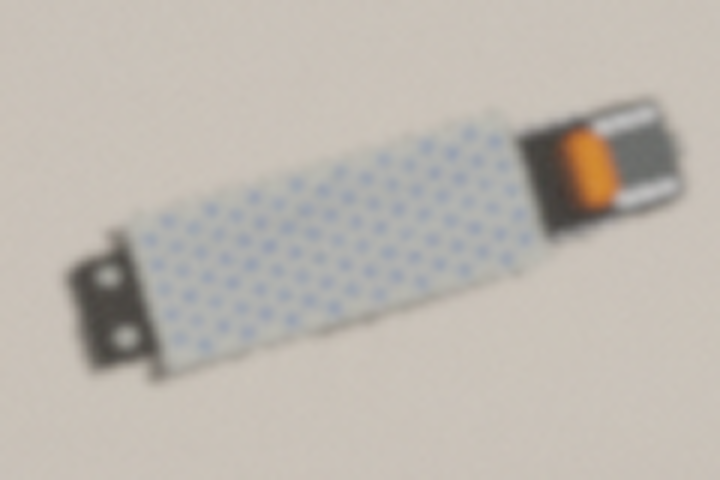

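The plate lies square and centred between the stop (crop (105,310)) and the jaw (face at ~(530,190)), touching both. The grip is at (592,168), and the arm is clear. Handing in.

```bash
python3 -c "
from cell import job
print(job.finish_job())"
```

```text
the job is handed in; nothing more can be done
None
```

The plate is clamped square and centred on the holder's seat, blue-dotted face up, and the job is handed in after about 26 s of robot time. The jaw stopped hard 25 mm in from its end stop, which matches the no-play position. The knife, mug and lemon were not touched. I got no verdict back from the hand-in.

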